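Sort turned pieces for oiling

TASK

Sort the five loose turned pieces from the bench for oiling: put each napkin ring over an empty peg of its own on the peg board, flat on the board, and stand both drawer knobs upright in the tray that already has a knob in it and the egg cup upright in the tray that already has an egg cup in it. Set each piece down on the board or tray floor rather than dropping it, and leave the wax tin and the chuck key where they lie.

Things in the scene. Friction and masses are not known exactly. Their poses are not given: they have to be found in the camera images.
- ring_a: Loose turned napkin ring of pale wood, the same as the other one: a short open tube, slightly barrel-shaped, 53 mm across at mid height (50 mm at its ends), 30 mm high, clear bore at least 38 mm, 22 g. It lies flat on the bench with its bore upright. Origin: centre of its underside; z up along the bore.
- ring_b: Loose turned napkin ring of pale wood, the same as the other one: a short open tube, slightly barrel-shaped, 53 mm across at mid height (50 mm at its ends), 30 mm high, clear bore at least 38 mm, 22 g. It lies flat on the bench with its bore upright. Origin: centre of its underside; z up along the bore.
- knob_a: Loose turned drawer knob of pale wood, the same as the other one: a mushroom shape standing on a 30 mm foot with a thin neck and a round head 40 mm across between 22 and 37 mm above the foot, 40 mm high in all, 25 g. Origin: centre of its underside; z up.
- knob_b: Loose turned drawer knob of pale wood, the same as the other one: a mushroom shape standing on a 30 mm foot with a thin neck and a round head 40 mm across between 22 and 37 mm above the foot, 40 mm high in all, 25 g. Origin: centre of its underside; z up.
- egg_cup: Loose turned egg cup of pale wood: 42 mm foot, thin stem, and an open cup 48 mm across outside (straight-sided from 44 to 60 mm above the foot), 60 mm high, 35 g. It stands upright. Origin: centre of its underside; z up.
- peg_board: Plywood board 75 mm (its x) by 200 mm (its y), 18 mm thick, fixed to the bench, with three upright dark dowels 16 mm thick that stand 40 mm above the board (58 mm above the bench) in a row along its y: at y = -66, 0 and +66 mm, x = 0. The dowel at y = -66 mm already carries a finished napkin ring like the loose ones; the other two are empty. Origin: centre of its underside on the bench; z up.
- knob_tray: Shallow open tray with plywood floor and dark wooden rims, 115 mm (its x) by 190 mm (its y) outside, rim 6 mm thick and 22 mm high, floor 6 mm above the bench; it is fixed to the bench. The tray for drawer knobs. Origin: centre of its underside on the bench; z up. One finished knob like the loose ones already stands in it at x = 0, y = -60 mm; the rest is empty.
- cup_tray: Shallow open tray with plywood floor and dark wooden rims, 115 mm (its x) by 190 mm (its y) outside, rim 6 mm thick and 22 mm high, floor 6 mm above the bench; it is fixed to the bench. The tray for egg cups. Origin: centre of its underside on the bench; z up. One finished egg cup like the loose one already stands in it at x = 0, y = -60 mm; the rest is empty.
- wax_tin: Bystander: round closed metal tin, 79 mm across, 36 mm high, loose. Origin: centre of its underside.
- chuck_key: Bystander: steel T-handled lathe chuck key lying loose on the bench, about 12 mm thick (17 mm at its hub); shank along its x from -60 to +45 mm, cross bar 100 mm long along its y at x = +45 mm. Origin: on the bench under the shank.
Not all that is in view belongs to the job. What is shaped like the egg_cup but green or yellow is not meant.

How it is judged:
By the outcome, as a careful person would: the job done as asked, in the order asked, and still so for the second after the job is handed in, with the robot touching nothing.
It also fails if it takes over 128 s, if anything falls off the work surface, if the arm or the gripper's body presses on something with over 40 N, if the wrist force passes 120 N, or if a joint passes its speed limit or range.

ROBOT

A 7-joint arm with a two-finger parallel gripper is mounted at the origin on the work surface. World frame = base frame: x ahead of the robot, y to its left, z up, the work surface at z = 0. Lengths are in m, angles in rad, forces in N, time in s.
With the tool pointing down it reaches from about 0.425 to 0.925 m from the base axis. Payload 6.8 kg.
Tool frame: the origin (TCP) lies between the finger pads; the fingertips stand 22 mm ahead of it and the grasp point (between the pads) lies 3 mm ahead of it (bot.tip_reach is the distance from the TCP to the fingertips, in m); z points along the fingers, x is the direction in which the jaws open and shut, and the axes are right-handed (so a half turn about z gives the same grasp; the last joint's range is limited). The gripper opens to 85 mm and grips with 20 to 120 N. Pads are 22 mm wide; open, the fingers measure 114 mm over their backs; the gripper's body (76 mm by 85 mm) begins 54 mm behind the grasp point. The pads swing forward as they close: fully open they stand 13 mm farther back than shut.
Start: joints at [-1.383, 0.477, 0.022, 1.555, -0.011, 1.109, -0.083], TCP at [0.197, 0.646, 0.253] pointing down, gripper open.
Joint ranges: [-2.96, 2.96], [-0.34, 2.1], [-1.41, 1.46], [0.24, 2.44], [-1.37, 4.51], [0.17, 1.92], [-2.96, 2.96]. Speed limits (rad/s): [2.39, 2.39, 3.14, 3.14, 3.14, 3.14, 3.14].

INTERFACE

Orientations are given as a unit quaternion [w, x, y, z].
In Python, from station import bot gives the robot as it stands.
- The arm moves only by the tool step_arm, never from a script. Its argument "targets" is a list of rows, each a list of 5 numbers: the shift along the tool's x, y, z in mm, then the turn about the tool's z in degrees, then the closure, from 0 (fully open) to 1 (shut). In form: [[dx, dy, dz, spin, jaw], ...]. A call has 1 to 20 rows; each row is the pose to reach, as a shift and turn from the pose commanded when the call began, along the tool's axes at that moment; what a row does not reach only later rows make up. A row lasts 1/12 s, in which the tool goes at most 41.7 mm and 7.16 degrees, less where a joint would pass 70% of its speed; a pose out of reach is approached as far as the arm can. A call with a gripper value outside its range is refused whole. The fingers move at their own pace and stop on an object; "newtons" is the grip in N (left out, the last holds). Time passes only in rows, so rows that repeat a pose let the fingers close. It gives the time, the measured TCP pose, the force and the opening at its end, in the units of the state.
- bot.get_obs(): the state, without advancing time (a new reading comes with each control period).
- bot.read_camera(name): name is "side" or "top" or "wrist"; returns a dict with "frame" (384x512x3 uint8, red, green, blue), "z_map" (384x512 float32, m along the optical axis (not along the pixel's ray), 0 where there is no reading), "fov_y" (degrees; the focal length in pixels is half the picture's height over the tangent of half this angle, whatever the lens; pixels are square), "cx", "cy" (the principal point, pixels), "distortion" ([k1, k2, p1, p2, k3] as OpenCV has them; the pictures are not rectified), "R" (3x3) and "t" (3): a world point X has camera coordinates R X + t. Camera axes: x right, y down, z forward; pixel columns grow to the right and rows downward; lengths in m; the calibration is good to about 2 mm. A picture is of the moment at which its call begins.
- bot.hand_in(): hands the job in, once; it reports no verdict.
The state is a dict: "t": time; "q": joint angles; "joint_vel": joint speeds; "joint_torque": joint torques, N m; "eef_pos": TCP position; "tool_rot": TCP orientation; "contact_force": force on the tool from outside, world axes, zero at the start; "torque": the same for the moment, N m; "gripper_width": opening from 0.0 (shut) to 1.0 (fully open).
Only numpy, scipy, OpenCV 4.12 (cv2) and the standard library are available. Lean on these libraries where they do the work, as an engineer would, in place of code of your own. Each camera call takes 0.05 s, during which the arm holds its last target.

## Working session

There is one attempt and no reset: what is moved stays moved. The work goes in short steps, Python scripts to look and compute and a tool call to move; the robot and the scene stay as the last step left them, time stands still between calls to the robot, and variables do not carry over. Pictures are saved under pics/ and viewed, and the job is handed in when it is done.

Besides the shell and the picture viewer there is one more tool, called after "Call:" by a JSON object that holds its "name" and its "arguments". step_arm: Moves the arm, as the interface text tells. Its arguments: {"type":"object","properties":{"targets":{"type":"array"},"newtons":{"type":"number"}},"required":["targets"]}

```bash
ls; mkdir -p pics
python3 - <<'E'
from station import bot
import cv2, numpy as np
print(bot.get_obs(), bot.tip_reach)
for n in ("top","side","wrist"):
    c=bot.read_camera(n)
    cv2.imwrite(f"pics/{n}0.png",c["frame"][:,:,::-1])
    np.savez(f"{n}0.npz",**c)
    print(n,c["fov_y"],c["cx"],c["cy"],c["distortion"],c["R"].round(3).tolist(),c["t"])
E
```

```text
pics
{'t': 0.0, 'q': array([-1.38308721,  0.47780154,  0.02231989,  1.5564392 , -0.0114772 ,
        1.10927598, -0.08310244]), 'joint_vel': array([ 7.93228422e-04, -4.22156124e-04,  6.74448204e-05,  9.31571150e-04,
       -7.60303642e-04, -1.30013371e-03,  1.34752183e-03]), 'joint_torque': array([-1.09854800e-04, -5.96442819e+01,  1.60793625e+00, -2.81203938e+01,
        1.24320877e-02,  9.09651106e-03,  1.91646950e-05]), 'eef_pos': array([0.19661934, 0.64516517, 0.2523295 ]), 'tool_rot': array([ 5.90856139e-04,  8.03575708e-01,  5.95201877e-01, -6.76266727e-04]), 'contact_force': array([-0.21793084, -0.73570023,  0.24125705]), 'torque': array([ 0.00056693, -0.03384575, -0.01538035]), 'gripper_width': 1.003023524251033} 0.022
top 53.06203492081829 256.27245403608975 193.7508937699164 [-0.08634044  0.          0.          0.          0.        ] [[-0.007, -1.0, 0.006], [-0.981, 0.005, -0.192], [0.192, -0.007, -0.981]] [0.00453887 0.50872143 1.01563691]
side 44.289428846439684 255.69246948400993 190.5445187548636 [0.00383887 0.         0.         0.         0.        ] [[0.882, -0.471, -0.011], [-0.257, -0.46, -0.85], [0.395, 0.752, -0.527]] [-0.45431046  0.15815091  1.2320341 ]
wrist 65.06363340199249 256.09300015899504 192.86993022668094 [-0.05807319  0.          0.          0.          0.        ] [[0.291, 0.957, -0.002], [0.908, -0.275, 0.316], [0.302, -0.094, -0.949]] [-0.67282117 -0.04231343  0.38030259]
```

View pics/top0.png

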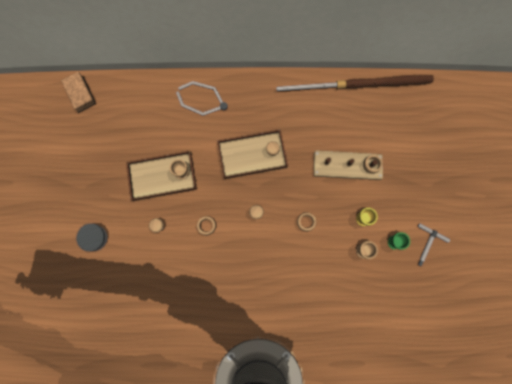

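View pics/side0.png

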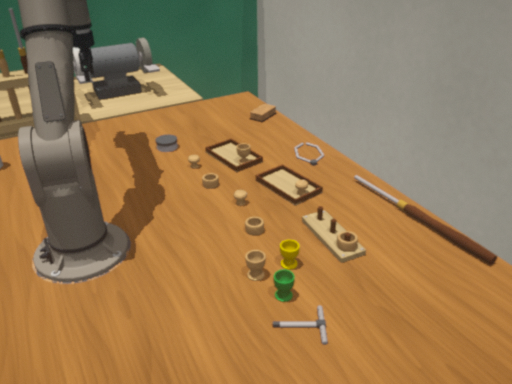

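View pics/wrist0.png

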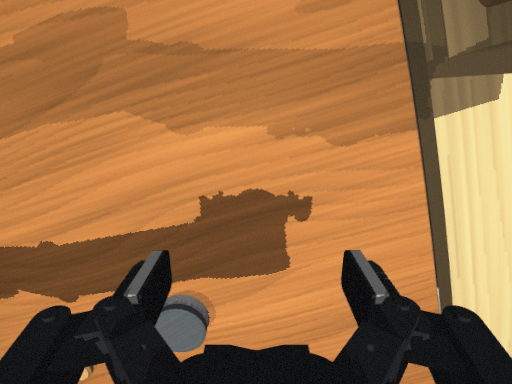

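The top view shows the rings at (206,226) and (307,222), the loose knobs at (157,225) and (256,212), and the loose egg cup at (367,250). The knob tray is at (253,155), the cup tray at (162,176) and the peg board at (348,165). Next I'll turn these into positions.

```bash
cat > h.py <<'E'
import numpy as np, cv2
def K(c):
    f=192/np.tan(np.radians(c["fov_y"])/2); return np.array([[f,0,c["cx"]],[0,f,c["cy"]],[0,0,1.]])
def plane(c,uv,z):
    "pixels -> world points on plane z"
    p=cv2.undistortPoints(np.float64(uv).reshape(-1,1,2),K(c),np.float64(c["distortion"]))[:,0]
    d=np.c_[p,np.ones(len(p))]@c["R"]; o=-c["R"].T@c["t"]
    return o+d*((z-o[2])/d[:,2])[:,None]
def cloud(c):
    h,w=c["z_map"].shape; v,u=np.mgrid[:h,:w]
    p=cv2.undistortPoints(np.float64(np.c_[u.ravel(),v.ravel()]).reshape(-1,1,2),K(c),np.float64(c["distortion"]))[:,0]
    z=c["z_map"].astype(float).ravel()[:,None]
    X=(np.c_[p,np.ones(len(p))]*z-c["t"])@c["R"]; X[z[:,0]==0]=np.nan
    return X.reshape(h,w,3)
def proj(c,X):
    return cv2.projectPoints(np.float64(X).reshape(-1,1,3),cv2.Rodrigues(np.float64(c["R"]))[0],np.float64(c["t"]),K(c),np.float64(c["distortion"]))[0][:,0]
E
python3 - <<'E'
from h import *
for n in("top","side"):
    c=dict(np.load(n+"0.npz")); X=cloud(c); z=X[...,2]
    print(n,np.nanmedian(z),np.nanstd(z[280:300,300:500]) if n=="top" else "")
    m=((z>0.006)&(z<0.12)&(X[...,0]>.25)&(X[...,0]<1)).astype(np.uint8)
    N,L,S,C=cv2.connectedComponentsWithStats(m)
    for i in range(1,N):
        if S[i,4]<25: continue
        P=X[L==i]; zm=np.percentile(P[:,2],95)
        T=P[P[:,2]>zm-.006]; (cx,cy),r=cv2.minEnclosingCircle(np.float32(T[:,:2]))
        print(C[i].round(),S[i,4],"zmax",zm.round(3),"top mid",np.round((cx,cy,r),4),"mean",T[:,:2].mean(0).round(4),c["frame"][L==i].mean(0).round())
E
```

```text
top -8.773318199593674e-05 0.002012317670700563
[78. 91.] 759 zmax 0.037 top mid [0.8381 0.5487 0.0605] mean [0.8378 0.5478] [154. 115.  83.]
[369.  82.] 1121 zmax 0.032 top mid [ 0.8673 -0.3649  0.1868] mean [ 0.8665 -0.404 ] [99. 76. 60.]
[201.  87.] 101 zmax 0.011 top mid [0.8316 0.1714 0.0683] mean [0.8512 0.1701] [156. 140. 128.]
[183. 102.] 50 zmax 0.011 top mid [0.8073 0.2193 0.0383] mean [0.8025 0.2232] [153. 136. 124.]
[215. 108.] 113 zmax 0.015 top mid [0.7825 0.1361 0.0495] mean [0.7836 0.1123] [121. 110. 102.]
[253. 153.] 1855 zmax 0.043 top mid [ 0.6466 -0.0469  0.0202] mean [ 0.6451 -0.0464] [158. 131.  96.]
[162. 175.] 1942 zmax 0.057 top mid [0.5825 0.2185 0.0244] mean [0.5826 0.2191] [151. 125.  91.]
[348. 165.] 1722 zmax 0.051 top mid [ 0.5972 -0.2766  0.0815] mean [ 0.5973 -0.3032] [163. 138. 102.]
[256. 211.] 157 zmax 0.042 top mid [0.4604 0.0019 0.019 ] mean [0.4614 0.0018] [177. 140. 100.]
[367. 217.] 286 zmax 0.062 top mid [ 0.4421 -0.3052  0.0249] mean [ 0.4428 -0.3052] [156. 140.  65.]
[306. 221.] 156 zmax 0.033 top mid [ 0.4342 -0.1396  0.0257] mean [ 0.4337
[... 1622 characters left out ...]
47 zmax 0.041 top mid [4.605e-01 1.000e-04 2.100e-02] mean [ 0.4609 -0.0017] [171. 135.  87.]
[334. 235.] 1592 zmax 0.053 top mid [ 0.6035 -0.2788  0.0828] mean [ 0.5977 -0.3008] [166. 138.  95.]
[254. 225.] 289 zmax 0.032 top mid [ 0.4342 -0.1404  0.0267] mean [ 0.4343 -0.1424] [146. 112.  71.]
[289. 252.] 434 zmax 0.062 top mid [ 0.4433 -0.3055  0.0255] mean [ 0.4427 -0.307 ] [154. 128.   3.]
[255. 263.] 460 zmax 0.062 top mid [ 0.3515 -0.3005  0.0258] mean [ 0.3522 -0.3028] [143. 110.  69.]
[283. 283.] 530 zmax 0.062 top mid [ 0.3773 -0.3935  0.0266] mean [ 0.375  -0.3952] [ 63. 102.  43.]
[307. 324.] 488 zmax 0.018 top mid [ 0.3661 -0.4908  0.0634] mean [ 0.3771 -0.5002] [160. 146. 138.]
```

Run:
```python
from h import *
for n in("top","side"):
    c=dict(np.load(n+"0.npz")); X=cloud(c); z=X[...,2]
    hsv=cv2.cvtColor(c["frame"],cv2.COLOR_RGB2HSV)
    for nm,x,y,zz in(("knobtray",.647,-.0,.022),("cuptray",.58,.25,.022),("board",.597,-.2375,.018)):
        m=(np.hypot(X[...,0]-x,X[...,1]-y)<.13)&(z>.006 if zz==.022 else z>.01)&(z<zz+.012)
        P=X[m][:,:2]
        N,L,S,C=cv2.connectedComponentsWithStats(m.astype(np.uint8)); 
        i=1+S[1:,4].argmax(); v,u=np.nonzero(L==i)
        W=plane(c,np.c_[u,v],zz)[:,:2]
        print(n,nm,[np.round(a,4) for a in cv2.minAreaRect(np.float32(W))], [np.round(a,4) for a in cv2.minAreaRect(np.float32(X[L==i][:,:2]))])
    # pegs: dark
    W=plane(c,np.c_[[a.ravel() for a in np.mgrid[:384,:512][::-1]]].T,.0).reshape(384,512,3)
    m=(abs(W[...,0]-.61)<.08)&(abs(W[...,1]+.25)<.14)&(hsv[...,2]<80)
    N,L,S,C=cv2.connectedComponentsWithStats(m.astype(np.uint8))
    for i in range(1,N):
        if S[i,4]<8: continue
        P=X[L==i]; T=P[P[:,2]>.048]
        print(" peg",C[i].round(1),S[i],T.mean(0).round(4) if len(T) else "",len(T))
    x0,y0=(310,145) if n=="top" else (285,190)
    cv2.imwrite(f"pics/b_{n}.png",cv2.resize(c["frame"][y0:y0+80,x0:x0+100,::-1],None,fx=7,fy=7,interpolation=cv2.INTER_NEAREST))
```

```text
top knobtray [array([0.6341, 0.0131]), array([0.1192, 0.1939]), np.float64(10.2965)] [array([0.6359, 0.0127]), array([0.117 , 0.1967]), np.float64(10.2815)]
top cuptray [array([0.5709, 0.2768]), array([0.1195, 0.1922]), np.float64(10.1954)] [array([0.5722, 0.2782]), array([0.1175, 0.1914]), np.float64(10.5239)]
top board [array([ 0.6012, -0.2675]), array([0.1998, 0.0768]), np.float64(86.3671)] [array([ 0.6022, -0.2681]), array([0.1989, 0.0764]), np.float64(86.4345)]
 peg [326.5 161.7] [325 160   4   4  12] [ 0.6011 -0.1988  0.0546] 5
 peg [349.4 162.6] [348 161   4   4  13] [ 0.597  -0.263   0.0563] 7
 peg [372.  163.8] [370 162   5   5  20] [ 0.5945 -0.3292  0.0558] 8
side knobtray [array([0.6293, 0.0038]), array([0.1372, 0.2106]), np.float64(10.169)] [array([0.6363, 0.0116]), array([0.122 , 0.1958]), np.float64(10.7712)]
side cuptray [array([0.5683, 0.2639]), array([0.1361, 0.2214]), np.float64(11.1162)] [array([0.5827, 0.2768]), array([0.1421, 0.1977]), np.float64(10.2773)]
side board [array([ 0.5995, -0.2697]), array([0.2062, 0.0823]), np.float64(86.5783)] [array([ 0.6021, -0.2661]), array([0.2019, 0.0781]), np.float64(86.6594)]
 peg [319.7 213.6] [319 210   3   9  21] [ 0.6033 -0.2083  0.0519] 6
 peg [332.7 226.9] [331 223   4   9  25] [ 0.5985 -0.2745  0.0523] 6
 peg [346.9 237.7] [345 236   5   4  14] [ 0.5941 -0.3381  0.0513] 10
```

View pics/b_top.png

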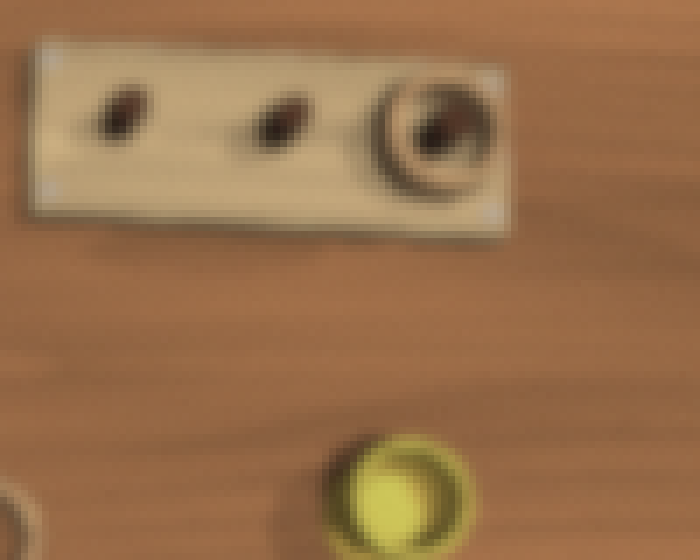

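View pics/b_side.png

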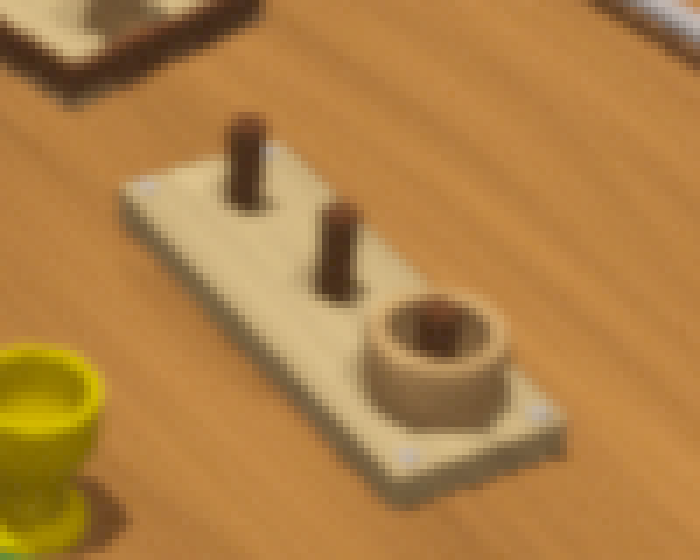

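```bash
cat >> h.py <<'E'
def go(o,*pts):
    "pts: (x,y,z,yawdeg) world TCP -> tool shifts"
    from scipy.spatial.transform import Rotation as Ro
    w,x,y,z=o["tool_rot"]; R=Ro.from_quat([x,y,z,w]).as_matrix()
    yaw=np.degrees(np.arctan2(R[1,0],R[0,0]))
    print("t %.1f"%o["t"],"pos",o["eef_pos"].round(4),"yaw %.1f"%yaw,"tilt %.2f"%np.degrees(np.arccos(-R[2,2])),"F",o["contact_force"].round(1),"w %.3f"%o["gripper_width"])
    for p in pts:
        d=R.T@(np.array(p[:3])-o["eef_pos"])*1000; s=-((p[3]-yaw+90)%180-90)
        print("->",p,"shift",d.round(1),"spin %.1f"%s)
E
python3 -c "
from h import *; from station import bot
go(bot.get_obs(),(.5,.3,.2,35),(.434,-.14,.17,-4))"
```

```text
t 0.1 pos [0.1966 0.6453 0.2526] yaw 73.1 tilt 0.08 F [0.4 0.3 0.1] w 1.001
-> (0.5, 0.3, 0.2, 35) shift [-241.8  390.8   52.9] spin 38.1
-> (0.434, -0.14, 0.17, -4) shift [-681.9  456.    83.5] spin 77.1
```

Call:
{"name": "step_arm", "arguments": {"targets": [[-242,391,53,38,0],[-242,391,53,38,0],[-242,391,53,38,0],[-242,391,53,38,0],[-242,391,53,38,0],[-242,391,53,38,0],[-242,391,53,38,0],[-242,391,53,38,0],[-242,391,53,38,0],[-242,391,53,38,0],[-242,391,53,38,0],[-682,456,84,77,0],[-682,456,84,77,0],[-682,456,84,77,0],[-682,456,84,77,0],[-682,456,84,77,0],[-682,456,84,77,0],[-682,456,84,77,0],[-682,456,84,77,0],[-682,456,84,77,0]], "newtons": 25}}

```text
t: 1.82
eef_pos: [0.4438, -0.0684, 0.1745]
tool_rot: [-0.0, 0.999, -0.034, 0.0]
contact_force: [0.7, -0.2, 0.6]
gripper_width: 0.999
```

Call:
{"name": "step_arm", "arguments": {"targets": [[-10,72,0,0,0],[-10,72,0,0,0],[-10,72,0,0,0],[-10,72,0,0,0]]}}

```text
t: 2.15
eef_pos: [0.4289, -0.1395, 0.1745]
tool_rot: [0.0, 0.999, -0.037, -0.0]
contact_force: [0.6, 0.7, 0.9]
gripper_width: 1.0
```

```bash
cat > w.py <<'E'
import sys; from h import *; from station import bot
tag=sys.argv[1]; c=bot.read_camera("wrist"); cv2.imwrite(f"pics/{tag}.png",c["frame"][:,:,::-1]); np.savez(tag+".npz",**c)
go(bot.get_obs())
X=cloud(c); z=X[...,2]; m=((z>.008)&(z<.08)).astype(np.uint8)
N,L,S,C=cv2.connectedComponentsWithStats(m)
for i in range(1,N):
    if S[i,4]<150: continue
    P=X[L==i]; zm=np.percentile(P[:,2],95); T=P[P[:,2]>zm-.006]; (cx,cy),r=cv2.minEnclosingCircle(np.float32(T[:,:2]))
    print(C[i].round(),S[i,4],"zmax",zm.round(3),np.round((cx,cy,r),4),T[:,:2].mean(0).round(4))
E
python3 w.py w1
```

```text
t 2.2 pos [ 0.4295 -0.1379  0.1744] yaw -4.0 tilt 0.02 F [-0.   1.   0.2] w 1.000
[285.  16.] 1587 zmax 0.04 [0.4625 0.0008 0.0192] [ 0.4619 -0.0033]
[443.  69.] 2367 zmax 0.023 [ 0.6224 -0.0357  0.0607] [ 0.6036 -0.0529]
[494.  63.] 1548 zmax 0.045 [ 0.6454 -0.0463  0.0192] [ 0.6363 -0.0471]
[263. 179.] 1439 zmax 0.03 [ 0.4359 -0.1387  0.0259] [ 0.4358 -0.1367]
[427. 246.] 7619 zmax 0.055 [ 0.6027 -0.2342  0.0407] [ 0.6025 -0.2294]
[194. 334.] 1672 zmax 0.06 [ 0.3532 -0.2992  0.0237] [ 0.3516 -0.289 ]
[281. 329.] 1375 zmax 0.06 [ 0.4451 -0.3025  0.0237] [ 0.4449 -0.2887]
```

View pics/w1.png

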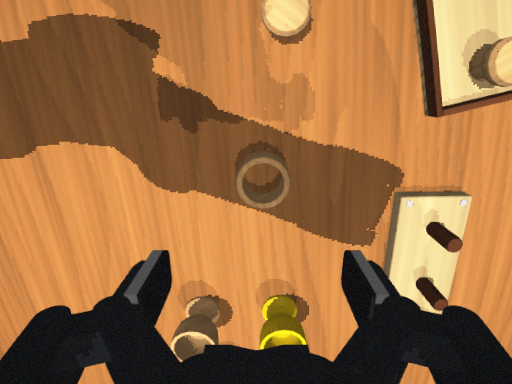

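The wrist view shows ring_b at (263,179), or (0.435,-0.139) in world coordinates. All three cameras agree within about 2 mm, so I'll descend.

Call:
{"name": "step_arm", "arguments": {"targets": [[5.5,0.5,100,0,0],[5.5,0.5,100,0,0],[5.5,0.5,100,0,0],[5.5,0.5,120,0,0],[5.5,0.5,138,0,0],[5.5,0.5,148,0,0],[5.5,0.5,150,0,0],[5.5,0.5,150,0,0]]}}

```text
t: 2.87
eef_pos: [0.4351, -0.1378, 0.0242]
tool_rot: [-0.0, 0.999, -0.034, -0.001]
contact_force: [0.6, -1.2, 0.2]
gripper_width: 1.0
```

Call:
{"name": "step_arm", "arguments": {"targets": [[0,0,0,0,1],[0,0,0,0,1],[0,0,0,0,1],[0,0,0,0,1],[0,0,0,0,1],[0,0,0,0,1],[0,0,0,0,1],[0,0,0,0,1]], "newtons": 25}}

```text
t: 3.53
eef_pos: [0.4358, -0.1387, 0.0256]
tool_rot: [-0.0, 0.999, -0.035, 0.001]
contact_force: [-1.3, 2.0, 7.7]
gripper_width: 0.62
```

Call:
{"name": "step_arm", "arguments": {"targets": [[0,0,-10,0,1],[0,0,-40,0,1],[0,0,-80,0,1],[0,0,-110,0,1],[0,0,-110,0,1],[0,0,-110,0,1]]}}

```text
t: 4.03
eef_pos: [0.4364, -0.1387, 0.1368]
tool_rot: [-0.0, 0.999, -0.034, 0.002]
contact_force: [-0.4, 0.9, -1.3]
gripper_width: 0.615
```

```bash
python3 -c "
from h import *; from station import bot
go(bot.get_obs(),(.602,-.2675,.135,-4),(.602,-.2675,.044,-4))"
```

```text
t 4.0 pos [ 0.4364 -0.1387  0.1368] yaw -3.9 tilt 0.29 F [-0.4  0.9 -1.3] w 0.615
-> (0.602, -0.2675, 0.135, -4) shift [174.1 117.1   2.5] spin 0.1
-> (0.602, -0.2675, 0.044, -4) shift [173.6 117.2  93.5] spin 0.1
```

Call:
{"name": "step_arm", "arguments": {"targets": [[35,23,0,0,1],[70,47,0,0,1],[105,70,0,0,1],[140,94,0,0,1],[165,111,0,0,1],[174,117,0,0,1],[174,117,0,0,1],[174,117,0,0,1]]}}

```text
t: 4.7
eef_pos: [0.5995, -0.2675, 0.133]
tool_rot: [-0.0, 0.999, -0.035, -0.001]
contact_force: [-0.2, 0.4, -0.1]
gripper_width: 0.618
```

```bash
python3 w.py w2; python3 -c "
from h import *; from station import bot
c=bot.read_camera('side'); cv2.imwrite('pics/s2.png',c['frame'][:,:,::-1])
X=cloud(c);go(bot.get_obs(),(.602,-.2675,.044,-4))"
```

```text
t 4.8 pos [ 0.5991 -0.2667  0.1332] yaw -4.0 tilt 0.18 F [-0.6 -0.2  0.4] w 0.617
[260. 138.] 13876 zmax 0.04 [ 0.6045 -0.2316  0.0371] [ 0.6055 -0.2224]
[ 68. 262.] 3728 zmax 0.06 [ 0.4452 -0.306   0.0248] [ 0.4456 -0.3045]
[  5. 246.] 312 zmax 0.037 [ 0.3724 -0.3065  0.0087] [ 0.374  -0.3059]
[256. 259.] 1818 zmax 0.048 [ 0.5979 -0.3202  0.0217] [ 0.5983 -0.3153]
[ 27. 339.] 2149 zmax 0.06 [ 0.3772 -0.3927  0.0249] [ 0.3759 -0.3847]
[507. 355.] 503 zmax 0.024 [ 0.8626 -0.475   0.0317] [ 0.8621 -0.4824]
t 4.8 pos [ 0.5992 -0.2664  0.1336] yaw -3.9 tilt 0.15 F [ 0.5 -0.1 -0.9] w 0.620
-> (0.602, -0.2675, 0.044, -4) shift [ 3.1  1.  89.6] spin 0.1
```

View pics/w2.png

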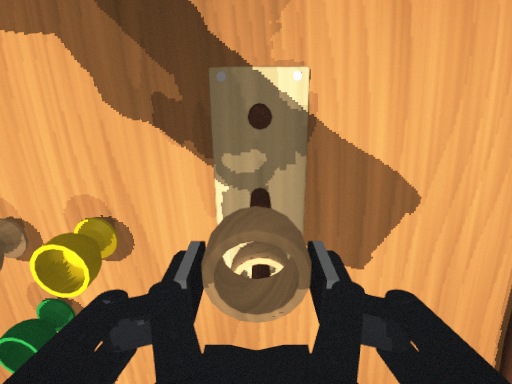

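View pics/s2.png

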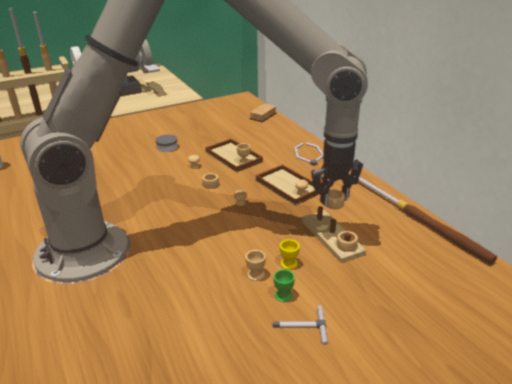

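Run:
```python
from h import *
c=dict(np.load("w2.npz")); X=cloud(c)
print("cam",-c["R"].T@c["t"])
cv2.imwrite("pics/w2z.png",cv2.resize(c["frame"][190:340,180:340,::-1],None,fx=4,fy=4,interpolation=cv2.INTER_CUBIC))
for u in (225,256,288):
  print(u,[(v,*X[v,u].round(3)) for v in range(200,330,6)])
```

```text
cam [ 0.60580767 -0.18791671  0.25353011]
225 [(200, np.float64(0.574), np.float64(-0.27), np.float64(0.018)), (206, np.float64(0.573), np.float64(-0.276), np.float64(0.018)), (212, np.float64(0.572), np.float64(-0.282), np.float64(0.017)), (218, np.float64(0.586), np.float64(-0.246), np.float64(0.116)), (224, np.float64(0.587), np.float64(-0.246), np.float64(0.123)), (230, np.float64(0.587), np.float64(-0.246), np.float64(0.13)), (236, np.float64(0.588), np.float64(-0.246), np.float64(0.135)), (242, np.float64(0.588), np.float64(-0.248), np.float64(0.137)), (248, np.float64(0.588), np.float64(-0.251), np.float64(0.138)), (254, np.float64(0.568), np.float64(-0.321), np.float64(0.018)), (260, np.float64(0.568), np.float64(-0.327), np.float64(0.019)), (266, np.float64(0.582), np.float64(-0.276), np.float64(0.111)), (272, np.float64(0.582), np.float64(-0.278), np.float64(0.114)), (278, np.float64(0.583), np.float64(-0.279), np.float64(0.118)), (284, np.float64(0.583), np.float64(-0.279), np.float64(0.123)), (290, np.float64(0.583), np.float64(-0.281), np.float64(0.126)), (296, np.float6
[... 2531 characters left out ...]
64(0.617), np.float64(-0.278), np.float64(0.112)), (272, np.float64(0.616), np.float64(-0.28), np.float64(0.114)), (278, np.float64(0.616), np.float64(-0.28), np.float64(0.119)), (284, np.float64(0.615), np.float64(-0.281), np.float64(0.123)), (290, np.float64(0.615), np.float64(-0.282), np.float64(0.128)), (296, np.float64(0.614), np.float64(-0.281), np.float64(0.133)), (302, np.float64(0.614), np.float64(-0.282), np.float64(0.136)), (308, np.float64(0.614), np.float64(-0.285), np.float64(0.137)), (314, np.float64(0.623), np.float64(-0.407), np.float64(-0.001)), (320, np.float64(0.623), np.float64(-0.414), np.float64(0.001)), (326, np.float64(0.623), np.float64(-0.423), np.float64(-0.001))]
```

View pics/w2z.png

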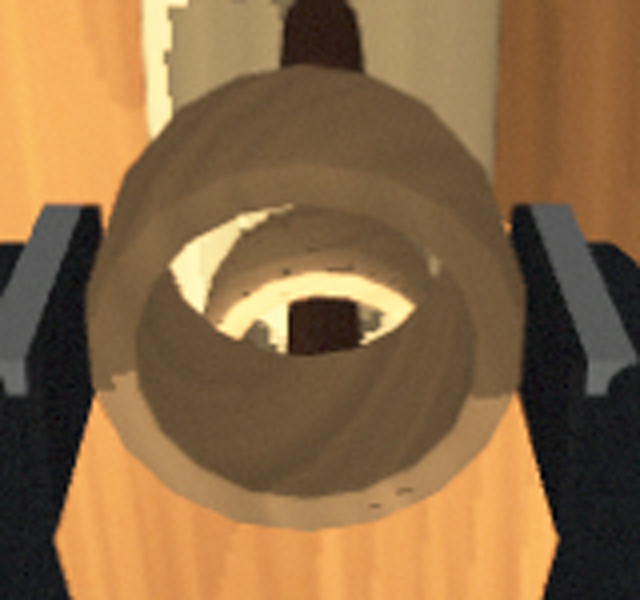

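The crop shows the ring level in the jaws: its top is at z = 0.137 both front and back, and its centre is near (0.600,-0.2675). I'll lower it over the middle peg.

Call:
{"name": "step_arm", "arguments": {"targets": [[2,1,25,0,1],[2,1,50,0,1],[2,1,70,0,1],[2,1,80,0,1],[2,1,85,0,1],[2,1,87,0,1],[2,1,88,0,1],[2,1,88.5,0,1],[2,1,88.5,0,1]]}}

```text
t: 5.55
eef_pos: [0.6031, -0.2688, 0.047]
tool_rot: [0.0, 0.999, -0.034, 0.001]
contact_force: [0.4, 0.2, 0.8]
gripper_width: 0.617
```

Call:
{"name": "step_arm", "arguments": {"targets": [[0,0,0.5,0,1],[0,0,1,0,1],[0,0,1,0,1]]}}

```text
t: 5.8
eef_pos: [0.6026, -0.2686, 0.0453]
tool_rot: [0.0, 0.999, -0.034, 0.0]
contact_force: [0.2, -0.2, 0.3]
gripper_width: 0.615
```

```bash
python3 -c "
from h import *; from station import bot
go(bot.get_obs())"
```

```text
t 5.8 pos [ 0.6026 -0.2686  0.0453] yaw -3.9 tilt 0.03 F [ 0.2 -0.2  0.3] w 0.615
```

Call:
{"name": "step_arm", "arguments": {"targets": [[0,0,0.5,0,1],[0,0,1,0,1],[0,0,1,0,1]]}}

```text
t: 6.05
eef_pos: [0.6024, -0.2686, 0.0439]
tool_rot: [-0.0, 0.999, -0.034, -0.0]
contact_force: [0.4, 0.5, 1.3]
gripper_width: 0.62
```

Call:
{"name": "step_arm", "arguments": {"targets": [[0,0,0.5,0,1],[0,0,1,0,1],[0,0,1,0,1]]}}

```text
t: 6.3
eef_pos: [0.6025, -0.2686, 0.0437]
tool_rot: [-0.0, 0.999, -0.034, -0.0]
contact_force: [-3.0, 1.9, 6.4]
gripper_width: 0.619
```

Call:
{"name": "step_arm", "arguments": {"targets": [[0,0,0,0,0.3],[0,0,0,0,0.25],[0,0,0,0,0.2],[0,0,0,0,0.2],[0,0,-15,0,0.2],[0,0,-45,0,0.2],[0,0,-85,0,0],[0,0,-110,0,0],[0,0,-110,0,0]]}}

```text
t: 7.05
eef_pos: [0.6056, -0.2709, 0.1603]
tool_rot: [0.002, 0.999, -0.035, 0.005]
contact_force: [-0.3, -1.0, 0.5]
gripper_width: 0.999
```

```bash
python3 w.py w3; python3 -c "
from h import *; from station import bot
go(bot.get_obs(),(.4255,.1415,.15,-4),(.4255,.1415,.0255,-4))"
```

```text
t 7.1 pos [ 0.6044 -0.2699  0.1575] yaw -4.0 tilt 0.41 F [ 0.9  0.1 -1.3] w 1.004
[250. 168.] 17641 zmax 0.055 [ 0.601  -0.2756  0.0813] [ 0.6033 -0.2634]
[501. 262.] 3529 zmax 0.031 [ 0.8668 -0.3937  0.0984] [ 0.8658 -0.4166]
[ 75. 244.] 3048 zmax 0.06 [ 0.4453 -0.3063  0.0252] [ 0.4456 -0.3048]
[  9. 236.] 707 zmax 0.052 [ 0.3708 -0.307   0.0147] [ 0.3753 -0.3062]
[ 31. 313.] 1074 zmax 0.06 [ 0.3716 -0.3872  0.0229] [ 0.3673 -0.3812]
[ 98. 375.] 300 zmax 0.017 [ 0.3941 -0.5033  0.0177] [ 0.3979 -0.5043]
t 7.1 pos [ 0.6044 -0.2699  0.1575] yaw -4.0 tilt 0.41 F [ 0.9  0.1 -1.3] w 1.004
-> (0.4255, 0.1415, 0.15, -4) shift [-207.  -398.1    5.3] spin 0.0
-> (0.4255, 0.1415, 0.0255, -4) shift [-207.9 -398.3  129.8] spin 0.0
```

View pics/w3.png

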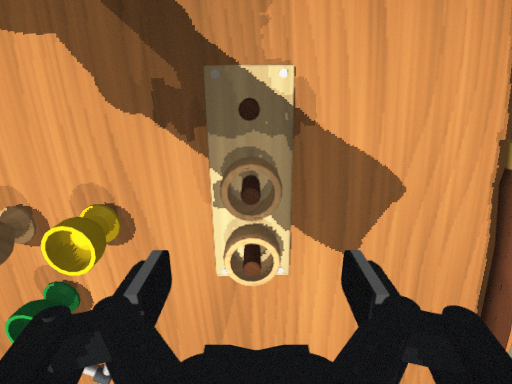

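The wrist view shows ring_b seated flat around the middle peg at (251,188), with the last peg empty at (249,108). Ring_a is next.

Call:
{"name": "step_arm", "arguments": {"targets": [[-19,-36,0,0,0],[-38,-73,0,0,0],[-57,-109,0,0,0],[-76,-146,0,0,0],[-95,-182,0,0,0],[-114,-219,0,0,0],[-133,-255,0,0,0],[-152,-292,0,0,0],[-171,-328,0,0,0],[-190,-365,0,0,0],[-203,-390,3,0,0],[-207,-398,5,0,0],[-207,-398,5,0,0],[-207,-398,5,0,0],[-207,-398,5,0,0],[-207,-398,5,0,0]]}}

```text
t: 8.43
eef_pos: [0.4241, 0.1409, 0.1481]
tool_rot: [0.0, 0.999, -0.036, 0.0]
contact_force: [0.4, 0.2, -0.4]
gripper_width: 1.001
```

```bash
python3 w.py w4; python3 -c "
from h import *; from station import bot
go(bot.get_obs(),(.4255,.1415,.15,-4),(.4255,.1415,.0258,-4))"
```

```text
t 8.5 pos [0.424  0.1411 0.1481] yaw -4.1 tilt 0.03 F [-0.3  0.1  1.5] w 1.000
[245.  14.] 1558 zmax 0.04 [0.4264 0.2798 0.0185] [0.4259 0.2744]
[448.  79.] 9292 zmax 0.066 [0.5824 0.2189 0.0245] [0.5788 0.219 ]
[258. 186.] 1794 zmax 0.03 [0.4266 0.1435 0.0258] [0.4269 0.1455]
[442. 234.] 2292 zmax 0.023 [0.62   0.0586 0.0684] [0.5954 0.0813]
[508. 325.] 333 zmax 0.021 [ 0.6963 -0.069   0.0045] [ 0.6977 -0.0659]
[305. 321.] 1310 zmax 0.04 [0.4627 0.0034 0.019 ] [0.4627 0.0058]
t 8.5 pos [0.424  0.1411 0.1481] yaw -4.1 tilt 0.03 F [-0.3  0.1  1.5] w 1.000
-> (0.4255, 0.1415, 0.15, -4) shift [ 1.4 -0.5 -1.9] spin -0.1
-> (0.4255, 0.1415, 0.0258, -4) shift [  1.4  -0.6 122.3] spin -0.1
```

Call:
{"name": "step_arm", "arguments": {"targets": [[2,-1,40,0,0],[2,-1,75,0,0],[2,-1,100,0,0],[2,-1,115,0,0],[2,-1,120,0,0],[2,-1,121.5,0,0],[2,-1,121.5,0,0],[2,-1,121.5,0,1],[2,-1,121.5,0,1],[2,-1,121.5,0,1],[2,-1,121.5,0,1],[2,-1,121.5,0,1],[2,-1,121.5,0,1],[2,-1,121.5,0,1]]}}

```text
t: 9.65
eef_pos: [0.4261, 0.144, 0.0276]
tool_rot: [-0.001, 0.999, -0.035, 0.001]
contact_force: [-0.8, -1.3, 9.6]
gripper_width: 0.618
```

Call:
{"name": "step_arm", "arguments": {"targets": [[0,0,-10,0,1],[0,0,-40,0,1],[0,0,-80,0,1],[0,0,-115,0,1],[0,0,-115,0,1],[0,0,-115,0,1]]}}

```text
t: 10.15
eef_pos: [0.4266, 0.1446, 0.1439]
tool_rot: [-0.002, 0.999, -0.034, 0.002]
contact_force: [-0.2, 1.0, -1.3]
gripper_width: 0.62
```

```bash
python3 -c "
from h import *; from station import bot
go(bot.get_obs(),(.606,-.2016,.14,-4))"
```

```text
t 10.2 pos [0.4266 0.1446 0.1439] yaw -3.9 tilt 0.32 F [-0.2  1.  -1.3] w 0.620
-> (0.606, -0.2016, 0.14, -4) shift [202.6 333.1   3.3] spin 0.1
```

Call:
{"name": "step_arm", "arguments": {"targets": [[21,35,0,0,1],[42,70,0,0,1],[63,105,0,0,1],[84,140,0,0,1],[105,175,0,0,1],[126,210,0,0,1],[147,245,0,0,1],[168,280,0,0,1],[188,312,2,0,1],[200,330,3,0,1],[203,333,3,0,1],[203,333,3,0,1],[203,333,3,0,1],[203,333,3,0,1]]}}

```text
t: 11.32
eef_pos: [0.6043, -0.2006, 0.1377]
tool_rot: [-0.001, 0.999, -0.034, -0.001]
contact_force: [1.0, 0.1, -1.0]
gripper_width: 0.616
```

```bash
python3 w.py w5; python3 -c "
from h import *; from station import bot
go(bot.get_obs(),(.606,-.2016,.0458,-4))
c=dict(np.load('w5.npz'));X=cloud(c)
for u in (225,256,288): print(u,[tuple(X[v,u].round(3).tolist()) for v in range(214,326,10)])
"
```

```text
t 11.4 pos [ 0.6045 -0.2005  0.138 ] yaw -3.8 tilt 0.11 F [ 0.1 -0.3 -0.1] w 0.619
[302.  26.] 2287 zmax 0.023 [ 0.6498 -0.0632  0.0601] [ 0.6435 -0.0762]
[302.   2.] 169 zmax 0.04 [ 0.6462 -0.0636  0.0096] [ 0.6459 -0.0651]
[259. 183.] 5332 zmax 0.03 [ 0.6068 -0.2019  0.008 ] [ 0.6071 -0.196 ]
[256. 258.] 1786 zmax 0.048 [ 0.602  -0.2547  0.0214] [ 0.6027 -0.2503]
[504. 330.] 1523 zmax 0.029 [ 0.8624 -0.3865  0.0505] [ 0.8616 -0.4017]
[ 13. 314.] 1354 zmax 0.06 [ 0.3653 -0.3035  0.0192] [ 0.3735 -0.3035]
[ 74. 310.] 583 zmax 0.06 [ 0.4362 -0.2935  0.0189] [ 0.4353 -0.2885]
[260. 331.] 2282 zmax 0.051 [ 0.5989 -0.3331  0.0251] [ 0.5993 -0.3218]
t 11.4 pos [ 0.6045 -0.2005  0.138 ] yaw -3.8 tilt 0.11 F [ 0.1 -0.3 -0.1] w 0.619
-> (0.606, -0.2016, 0.0458, -4) shift [ 1.7  1.1 92.2] spin 0.2
225 [(0.577, -0.218, 0.019), (0.591, -0.179, 0.127), (0.592, -0.179, 0.137), (0.592, -0.183, 0.14), (0.573, -0.257, 0.018), (0.587, -0.209, 0.113), (0.587, -0.212, 0.119), (0.588, -0.213, 0.126), (0.588, -0.214, 0.134), (0.589, -0.216, 0.139), (0.566, -0.323, 0.018), (0.564, -0.336, 0.018)]
256 [(0.606, -0.175, 0.126), (0.606, -0.177, 0.134), (0.606, -0.179, 0.14), (0.602, -0.243, 0.029), (0.602, -0.244, 0.043), (0.6, -0.261, 0.031), (0.601, -0.26, 0.047), (0.603, -0.222, 0.116), (0.603, -0.222, 0.124), (0.603, -0.221, 0.134), (0.603, -0.222, 0.14), (0.597, -0.311, 0.047)]
288 [(0.631, -0.222, 0.018), (0.621, -0.181, 0.127), (0.62, -0.181, 0.137), (0.62, -0.185, 0.14), (0.629, -0.261, 0.017), (0.622, -0.211, 0.114), (0.621, -0.214, 0.119), (0.62, -0.215, 0.127), (0.619, -0.214, 0.136), (0.619, -0.217, 0.139), (0.627, -0.327, 0.018), (0.627, -0.34, 0.018)]
```

View pics/w5.png

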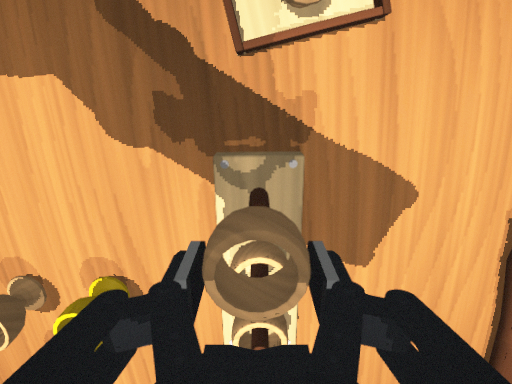

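Call:
{"name": "step_arm", "arguments": {"targets": [[2,1,25,0,1],[2,1,50,0,1],[2,1,70,0,1],[2,1,82,0,1],[2,1,87,0,1],[2,1,89,0,1],[2,1,90,0,1],[2,1,91,0,1],[2,1,91,0,1],[2,1,91,0,1]]}}

```text
t: 12.2
eef_pos: [0.6075, -0.2039, 0.0484]
tool_rot: [0.0, 0.999, -0.034, 0.001]
contact_force: [-0.0, 0.3, -1.0]
gripper_width: 0.618
```

Call:
{"name": "step_arm", "arguments": {"targets": [[0,0,0.7,0,1],[0,0,1.4,0,1],[0,0,2,0,1],[0,0,2,0,1]]}}

```text
t: 12.53
eef_pos: [0.6071, -0.2038, 0.0458]
tool_rot: [-0.0, 0.999, -0.035, 0.0]
contact_force: [-0.6, 0.2, 2.9]
gripper_width: 0.618
```

Call:
{"name": "step_arm", "arguments": {"targets": [[0,0,0.4,0,1],[0,0,0.8,0,1],[0,0,0.8,0,1]]}}

```text
t: 12.78
eef_pos: [0.6071, -0.2038, 0.0457]
tool_rot: [-0.0, 0.999, -0.035, 0.0]
contact_force: [-2.8, 1.6, 10.4]
gripper_width: 0.623
```

Call:
{"name": "step_arm", "arguments": {"targets": [[0,0,-0.5,0,0.3],[0,0,-0.5,0,0.25],[0,0,-0.5,0,0.2],[0,0,-0.5,0,0.2],[0,0,-15,0,0.2],[0,0,-45,0,0.2],[0,0,-85,0,0],[0,0,-110,0,0],[0,0,-110,0,0],[0,0,-110,0,0]]}}

```text
t: 13.62
eef_pos: [0.6081, -0.2042, 0.1573]
tool_rot: [0.0, 0.999, -0.035, 0.002]
contact_force: [0.2, 0.1, -0.9]
gripper_width: 1.001
```

```bash
python3 w.py w6; python3 -c "
from h import *; from station import bot
go(bot.get_obs(),(.461,.001,.15,10))"
```

```text
t 13.7 pos [ 0.6071 -0.2036  0.1556] yaw -3.9 tilt 0.07 F [-0.   0.6 -1. ] w 0.999
[292.  26.] 2016 zmax 0.023 [ 0.6501 -0.0621  0.0602] [ 0.644  -0.0759]
[292.   3.] 215 zmax 0.041 [ 0.6464 -0.0626  0.0108] [ 0.6456 -0.0643]
[500. 267.] 3207 zmax 0.029 [ 0.8632 -0.3282  0.0836] [ 0.8587 -0.33  ]
[254. 237.] 14793 zmax 0.054 [ 0.6036 -0.2688  0.0888] [ 0.6036 -0.2596]
[ 16. 302.] 1666 zmax 0.06 [ 0.3589 -0.3024  0.0233] [ 0.3698 -0.3022]
[ 91. 294.] 1191 zmax 0.06 [ 0.4451 -0.2901  0.018 ] [ 0.4471 -0.2853]
t 13.7 pos [ 0.6071 -0.2036  0.1556] yaw -3.9 tilt 0.07 F [-0.   0.6 -1. ] w 0.999
-> (0.461, 0.001, 0.15, 10) shift [-159.8 -194.1    5.4] spin -13.9
```

View pics/w6.png

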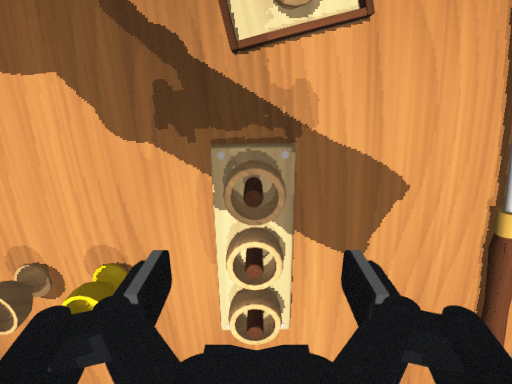

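All three rings sit flat, at (254,192), (254,260) and (255,318). Next is the knob at (0.461,0.001).

Call:
{"name": "step_arm", "arguments": {"targets": [[-23,-28,0,-2,0],[-46,-56,0,-4,0],[-69,-84,0,-6,0],[-92,-112,0,-8,0],[-115,-140,0,-10,0],[-138,-167,2,-12,0],[-155,-188,4,-14,0],[-160,-194,5,-14,0],[-160,-194,5,-14,0],[-160,-194,5,-14,0],[-160,-194,5,-14,0]]}}

```text
t: 14.58
eef_pos: [0.4615, -0.0004, 0.1496]
tool_rot: [0.0, 0.996, 0.087, 0.0]
contact_force: [-0.2, -0.5, -0.1]
gripper_width: 1.003
```

```bash
python3 w.py w7; python3 -c "
from h import *; from station import bot
go(bot.get_obs(),(.461,.001,.0325,10))"
```

```text
t 14.6 pos [ 0.4616 -0.0005  0.1497] yaw 9.9 tilt 0.06 F [-0.3 -0.6  0.4] w 1.000
[409. 159.] 3039 zmax 0.023 [0.6237 0.028  0.0909] [0.5897 0.0521]
[465. 247.] 4766 zmax 0.045 [ 0.6454 -0.0451  0.0195] [ 0.6436 -0.0437]
[259. 189.] 1736 zmax 0.04 [0.4635 0.0029 0.0192] [0.463 0.004]
[332. 350.] 296 zmax 0.019 [ 0.5792 -0.1745  0.0124] [ 0.5769 -0.1728]
t 14.6 pos [ 0.4616 -0.0005  0.1497] yaw 9.9 tilt 0.06 F [-0.3 -0.6  0.4] w 1.000
-> (0.461, 0.001, 0.0325, 10) shift [ -0.3  -1.7 117.2] spin -0.1
```

Call:
{"name": "step_arm", "arguments": {"targets": [[0.5,-2.5,40,0,0],[0.5,-2.5,70,0,0],[0.5,-2.5,95,0,0],[0.5,-2.5,108,0,0],[0.5,-2.5,113,0,0],[0.5,-2.5,114.5,0,0],[0.5,-2.5,114.5,0,0],[0.5,-2.5,114.5,0,1],[0.5,-2.5,114.5,0,1],[0.5,-2.5,114.5,0,1],[0.5,-2.5,114.5,0,1],[0.5,-2.5,114.5,0,1],[0.5,-2.5,114.5,0,1],[0.5,-2.5,114.5,0,1],[0.5,-2.5,114.5,0,1]]}}

```text
t: 15.88
eef_pos: [0.4613, 0.0036, 0.0359]
tool_rot: [-0.0, 0.996, 0.088, 0.001]
contact_force: [-0.6, -0.5, 6.2]
gripper_width: 0.455
```

Call:
{"name": "step_arm", "arguments": {"targets": [[0,0,-5,0,1],[0,0,-25,0,1],[0,0,-60,0,1],[0,0,-75,0,1],[0,0,-75,0,1],[0,0,-75,0,1]]}}

```text
t: 16.38
eef_pos: [0.4613, 0.0038, 0.111]
tool_rot: [-0.0, 0.996, 0.088, 0.001]
contact_force: [0.3, 0.3, -0.1]
gripper_width: 0.453
```

```bash
python3 w.py w8; python3 -c "
from h import *; from station import bot
go(bot.get_obs(),(.625,.0666,.11,10),(.635,.0125,.11,10))
c=dict(np.load('w8.npz'));X=cloud(c)
for u in (238,256,275): print(u,[tuple(X[v,u].round(3).tolist()) for v in range(214,326,8)])
"
```

```text
t 16.4 pos [0.4605 0.0037 0.1102] yaw 10.1 tilt 0.03 F [-0.4  0.1 -0.4] w 0.458
[422. 179.] 3787 zmax 0.023 [0.6087 0.0268 0.0832] [0.5826 0.0472]
[256. 224.] 261 zmax 0.08 [0.4613 0.0064 0.0141] [0.4597 0.0138]
[471. 301.] 3518 zmax 0.045 [ 0.6463 -0.0452  0.0193] [ 0.6433 -0.0435]
t 16.4 pos [0.4605 0.0037 0.1102] yaw 10.1 tilt 0.03 F [-0.4  0.1 -0.4] w 0.458
-> (0.625, 0.0666, 0.11, 10) shift [172.9 -33.1   0.3] spin 0.1
-> (0.635, 0.0125, 0.11, 10) shift [173.3  21.9   0.2] spin 0.1
238 [(0.45, -0.015, -0.002), (0.451, -0.021, 0.001), (0.45, 0.009, 0.079), (0.45, 0.019, 0.107), (0.451, 0.016, 0.11), (0.451, 0.013, 0.112), (0.452, 0.01, 0.113), (0.453, 0.006, 0.114), (0.453, 0.002, 0.114), (0.454, -0.001, 0.115), (0.455, -0.007, 0.114), (0.456, -0.013, 0.112), (0.465, -0.111, -0.0), (0.466, -0.121, -0.001)]
256 [(0.464, -0.012, -0.001), (0.459, 0.016, 0.079), (0.458, 0.021, 0.101), (0.458, 0.02, 0.108), (0.459, 0.019, 0.112), (0.459, 0.015, 0.112), (0.46, 0.011, 0.113), (0.461, 0.008, 0.114), (0.461, 0.004, 0.114), (0.462, -0.0, 0.115), (0.463, -0.005, 0.115), (0.464, -0.011, 0.113), (0.481, -0.107, 0.001), (nan, nan, nan)]
275 [(0.48, -0.009, -0.001), (0.481, -0.016, 0.001), (0.47, 0.013, 0.08), (0.467, 0.021, 0.106), (0.467, 0.019, 0.11), (0.468, 0.016, 0.112), (0.468, 0.013, 0.114), (0.469, 0.009, 0.113), (0.47, 0.006, 0.115), (0.471, 0.001, 0.115), (0.472, -0.005, 0.112), (0.473, -0.01, 0.112), (0.499, -0.105, -0.0), (0.501, -0.114, -0.0)]
```

View pics/w8.png

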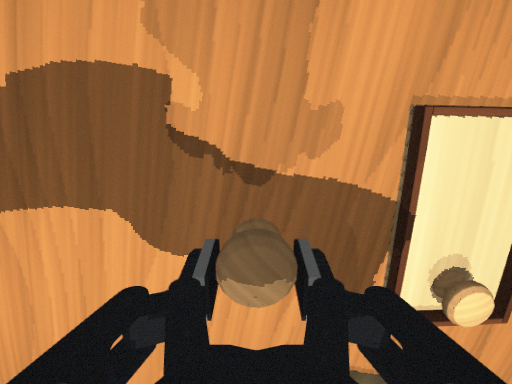

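Call:
{"name": "step_arm", "arguments": {"targets": [[35,-7,0,0,1],[70,-14,0,0,1],[105,-21,0,0,1],[140,-28,0,0,1],[165,-32,0,0,1],[173,-33,0,0,1],[173,-33,0,0,1],[173,-33,0,0,1],[173,-33,0,0,1]]}}

```text
t: 17.18
eef_pos: [0.6234, 0.0649, 0.1091]
tool_rot: [0.0, 0.996, 0.087, -0.002]
contact_force: [-1.1, -0.1, -0.2]
gripper_width: 0.459
```

```bash
python3 w.py w9; python3 -c "
from h import *; from station import bot
go(bot.get_obs(),(.625,.0666,.0425,10))
"
```

```text
t 17.2 pos [0.6235 0.065  0.1095] yaw 10.0 tilt 0.14 F [-0.2 -0.1  0.1] w 0.454
[236.  17.] 3022 zmax 0.023 [0.5885 0.1897 0.0579] [0.589  0.1874]
[265. 184.] 4108 zmax 0.023 [0.6286 0.0574 0.0751] [0.627  0.0818]
[471. 196.] 748 zmax 0.013 [0.791  0.1018 0.0153] [0.789  0.0993]
[256. 225.] 374 zmax 0.079 [0.6227 0.0686 0.0138] [0.6215 0.0748]
[260. 331.] 1697 zmax 0.045 [ 0.6468 -0.0439  0.0185] [ 0.6449 -0.0365]
t 17.2 pos [0.6235 0.065  0.1095] yaw 10.0 tilt 0.14 F [-0.2 -0.1  0.1] w 0.454
-> (0.625, 0.0666, 0.0425, 10) shift [ 1.9 -1.3 67. ] spin -0.0
```

View pics/w9.png

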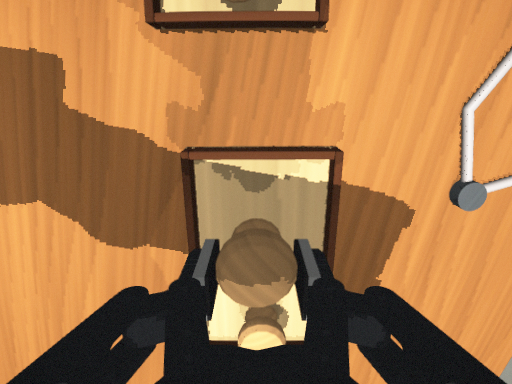

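Call:
{"name": "step_arm", "arguments": {"targets": [[2,-1,25,0,1],[2,-1,45,0,1],[2,-1,58,0,1],[2,-1,64,0,1],[2,-1,65,0,1],[2,-1,66,0,1],[2,-1,67,0,1],[2,-1,67,0,1],[2,-1,67,0,1]]}}

```text
t: 17.98
eef_pos: [0.6277, 0.0675, 0.044]
tool_rot: [-0.0, 0.996, 0.088, 0.001]
contact_force: [0.2, 0.4, -0.4]
gripper_width: 0.459
```

Call:
{"name": "step_arm", "arguments": {"targets": [[0,0,0.5,0,1],[0,0,1,0,1],[0,0,1,0,1]]}}

```text
t: 18.23
eef_pos: [0.6272, 0.0675, 0.0423]
tool_rot: [-0.0, 0.996, 0.088, 0.0]
contact_force: [-0.1, 0.1, 0.9]
gripper_width: 0.455
```

Call:
{"name": "step_arm", "arguments": {"targets": [[0,0,0.4,0,1],[0,0,0.8,0,1],[0,0,0.8,0,1]]}}

```text
t: 18.48
eef_pos: [0.6272, 0.0674, 0.042]
tool_rot: [-0.0, 0.996, 0.088, -0.0]
contact_force: [-1.8, 0.9, 6.8]
gripper_width: 0.459
```

Call:
{"name": "step_arm", "arguments": {"targets": [[0,0,-0.5,0,0.45],[0,0,-0.5,0,0.4],[0,0,-0.5,0,0.35],[0,0,-0.5,0,0.35],[0,0,-12,0,0.35],[0,0,-40,0,0.35],[0,0,-80,0,0],[0,0,-110,0,0],[0,0,-110,0,0],[0,0,-110,0,0]]}}

```text
t: 19.32
eef_pos: [0.6286, 0.0674, 0.1543]
tool_rot: [-0.0, 0.996, 0.088, 0.002]
contact_force: [-0.7, 0.2, -0.9]
gripper_width: 1.003
```

```bash
python3 w.py w10; python3 -c "
from h import *; from station import bot
go(bot.get_obs(),(.426,.281,.15,10))
"
```

```text
t 19.4 pos [0.6274 0.0676 0.1524] yaw 10.1 tilt 0.09 F [ 0.4 -0.3 -0.3] w 1.006
[230.  29.] 2326 zmax 0.023 [0.5871 0.1973 0.0586] [0.5877 0.1903]
[232.   8.] 791 zmax 0.066 [0.5869 0.1988 0.013 ] [0.5874 0.1967]
[253. 245.] 6666 zmax 0.045 [ 0.6468 -0.0452  0.0195] [ 0.6465 -0.0425]
[431. 181.] 528 zmax 0.013 [0.7927 0.1005 0.0148] [0.7895 0.0994]
[254. 194.] 1743 zmax 0.046 [0.6278 0.0665 0.0188] [0.6275 0.0678]
[408. 374.] 203 zmax 0.022 [ 0.8448 -0.1271  0.0177] [ 0.845  -0.1261]
t 19.4 pos [0.6274 0.0676 0.1524] yaw 10.1 tilt 0.09 F [ 0.4 -0.3 -0.3] w 1.006
-> (0.426, 0.281, 0.15, 10) shift [-161.  -245.3    2.3] spin 0.1
```

View pics/w10.png

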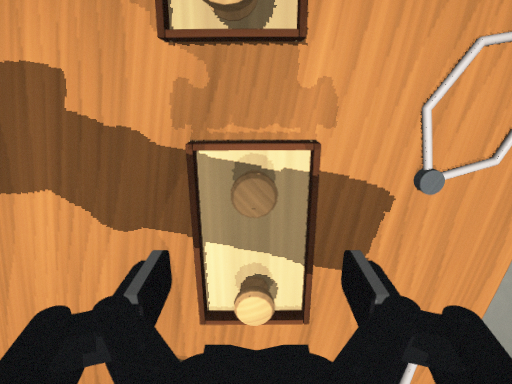

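The first knob stands upright in the tray at (254,194). On to the second knob.

Call:
{"name": "step_arm", "arguments": {"targets": [[-21,-32,0,0,0],[-42,-64,0,0,0],[-63,-96,0,0,0],[-84,-128,0,0,0],[-105,-160,0,0,0],[-126,-192,0,0,0],[-147,-224,1,0,0],[-158,-241,2,0,0],[-161,-245,2,0,0],[-161,-245,2,0,0],[-161,-245,2,0,0],[-161,-245,2,0,0]]}}

```text
t: 20.37
eef_pos: [0.4268, 0.2789, 0.1492]
tool_rot: [0.001, 0.996, 0.086, 0.0]
contact_force: [0.9, 0.3, 0.3]
gripper_width: 0.998
```

```bash
python3 w.py w11; python3 -c "
from h import *; from station import bot
go(bot.get_obs(),(.426,.281,.035,10))
"
```

```text
t 20.4 pos [0.4269 0.279  0.1493] yaw 9.9 tilt 0.05 F [-0.  -1.  -0.3] w 1.003
[424. 211.] 8060 zmax 0.063 [0.5826 0.2223 0.0238] [0.5816 0.2321]
[257. 188.] 1741 zmax 0.04 [0.4267 0.2833 0.0192] [0.4266 0.2841]
t 20.4 pos [0.4269 0.279  0.1493] yaw 9.9 tilt 0.05 F [-0.  -1.  -0.3] w 1.003
-> (0.426, 0.281, 0.035, 10) shift [ -0.6  -2.3 114.3] spin -0.1
```

Call:
{"name": "step_arm", "arguments": {"targets": [[0,-3,40,0,0],[0,-3,70,0,0],[0,-3,95,0,0],[0,-3,108,0,0],[0,-3,113,0,0],[0,-3,114.5,0,0],[0,-3,114.5,0,0],[0,-3,114.5,0,1],[0,-3,114.5,0,1],[0,-3,114.5,0,1],[0,-3,114.5,0,1],[0,-3,114.5,0,1],[0,-3,114.5,0,1],[0,-3,114.5,0,1],[0,-3,114.5,0,1]]}}

```text
t: 21.67
eef_pos: [0.4257, 0.2839, 0.0357]
tool_rot: [-0.0, 0.996, 0.088, 0.0]
contact_force: [-0.7, -0.1, 5.2]
gripper_width: 0.452
```

Call:
{"name": "step_arm", "arguments": {"targets": [[0,0,-5,0,1],[0,0,-25,0,1],[0,0,-60,0,1],[0,0,-95,0,1],[0,0,-95,0,1],[0,0,-95,0,1]]}}

```text
t: 22.17
eef_pos: [0.4263, 0.2845, 0.132]
tool_rot: [-0.002, 0.996, 0.088, 0.002]
contact_force: [0.1, -0.3, -1.5]
gripper_width: 0.459
```

```bash
python3 w.py w12; python3 -c "
from h import *; from station import bot
go(bot.get_obs(),(.636,.0115,.13,10))
c=dict(np.load('w12.npz'));X=cloud(c)
for u in (238,256,275): print(u,[tuple(X[v,u].round(3).tolist()) for v in range(222,310,8)])
"
```

```text
t 22.2 pos [0.4253 0.2839 0.1306] yaw 10.1 tilt 0.10 F [ 0.8  0.4 -1.1] w 0.456
[430. 224.] 9125 zmax 0.064 [0.5829 0.22   0.0247] [0.5868 0.2304]
[367. 378.] 348 zmax 0.022 [0.5839 0.0992 0.0168] [0.5838 0.0997]
t 22.2 pos [0.4253 0.2839 0.1306] yaw 10.1 tilt 0.10 F [ 0.8  0.4 -1.1] w 0.456
-> (0.636, 0.0115, 0.13, 10) shift [1.598e+02 3.051e+02 3.000e-01] spin 0.1
238 [(0.416, 0.25, -0.0), (0.415, 0.291, 0.102), (0.415, 0.299, 0.127), (0.416, 0.297, 0.131), (0.416, 0.295, 0.135), (0.417, 0.291, 0.135), (0.418, 0.287, 0.135), (0.418, 0.284, 0.137), (0.419, 0.279, 0.135), (0.42, 0.274, 0.135), (0.421, 0.268, 0.132)]
256 [(0.424, 0.297, 0.101), (0.423, 0.302, 0.123), (0.423, 0.302, 0.13), (0.424, 0.299, 0.133), (0.424, 0.296, 0.134), (0.425, 0.292, 0.135), (0.426, 0.288, 0.135), (0.426, 0.285, 0.136), (0.427, 0.281, 0.136), (0.428, 0.276, 0.135), (0.429, 0.271, 0.135)]
275 [(0.449, 0.256, -0.0), (0.435, 0.294, 0.102), (0.432, 0.302, 0.128), (0.432, 0.3, 0.132), (0.433, 0.297, 0.132), (0.434, 0.293, 0.134), (0.434, 0.29, 0.134), (0.435, 0.286, 0.136), (0.436, 0.282, 0.136), (0.436, 0.278, 0.136), (0.438, 0.271, 0.133)]
```

View pics/w12.png

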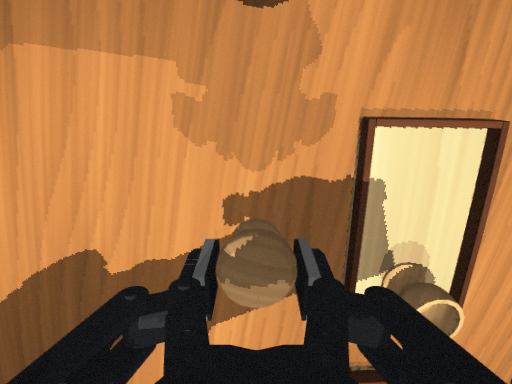

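Call:
{"name": "step_arm", "arguments": {"targets": [[18,34,0,0,1],[36,68,0,0,1],[54,102,0,0,1],[72,136,0,0,1],[90,170,0,0,1],[108,204,0,0,1],[126,238,0,0,1],[144,272,0,0,1],[156,296,0,0,1],[160,305,0,0,1],[160,305,0,0,1],[160,305,0,0,1],[160,305,0,0,1]]}}

```text
t: 23.3
eef_pos: [0.6347, 0.0133, 0.1288]
tool_rot: [-0.001, 0.996, 0.089, -0.001]
contact_force: [-0.8, -0.2, 0.7]
gripper_width: 0.457
```

```bash
python3 w.py w13; python3 -c "
from h import *; from station import bot
go(bot.get_obs(),(.636,.0115,.0425,10))
"
```

```text
t 23.4 pos [0.6348 0.0136 0.1291] yaw 10.2 tilt 0.14 F [ 0.7 -0.  -0.9] w 0.454
[259. 141.] 5099 zmax 0.023 [0.6328 0.0346 0.0919] [0.6287 0.059 ]
[260. 133.] 2476 zmax 0.046 [0.6275 0.0663 0.0189] [0.6275 0.0665]
[466. 126.] 760 zmax 0.013 [0.7916 0.1    0.0145] [0.7893 0.099 ]
[449. 317.] 454 zmax 0.022 [ 0.8426 -0.0781  0.0177] [ 0.8412 -0.0757]
t 23.4 pos [0.6348 0.0136 0.1291] yaw 10.2 tilt 0.14 F [ 0.7 -0.  -0.9] w 0.454
-> (0.636, 0.0115, 0.0425, 10) shift [ 0.9  2.4 86.6] spin 0.2
```

View pics/w13.png

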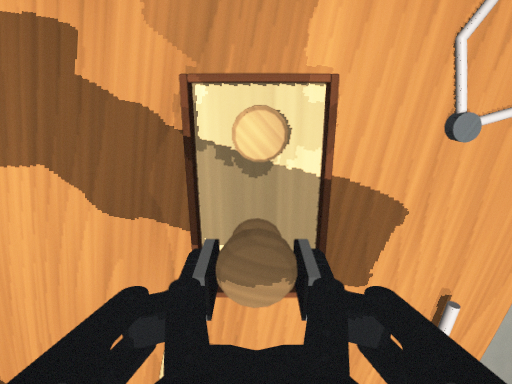

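Call:
{"name": "step_arm", "arguments": {"targets": [[1,2,30,0,1],[1,2,55,0,1],[1,2,73,0,1],[1,2,82,0,1],[1,2,84,0,1],[1,2,85,0,1],[1,2,86,0,1],[1,2,86.5,0,1],[1,2,86.5,0,1],[1,2,86.5,0,1]]}}

```text
t: 24.18
eef_pos: [0.638, 0.0093, 0.0442]
tool_rot: [-0.0, 0.996, 0.088, 0.001]
contact_force: [-0.4, 0.2, -0.5]
gripper_width: 0.462
```

Call:
{"name": "step_arm", "arguments": {"targets": [[0,0,0.5,0,1],[0,0,1,0,1],[0,0,1,0,1]]}}

```text
t: 24.43
eef_pos: [0.6374, 0.0093, 0.0424]
tool_rot: [-0.0, 0.996, 0.088, 0.0]
contact_force: [0.2, 0.1, 0.1]
gripper_width: 0.454
```

Call:
{"name": "step_arm", "arguments": {"targets": [[0,0,0.4,0,1],[0,0,0.8,0,1],[0,0,0.8,0,1]]}}

```text
t: 24.68
eef_pos: [0.6375, 0.0093, 0.0418]
tool_rot: [-0.0, 0.996, 0.088, 0.0]
contact_force: [-0.0, -0.7, 3.6]
gripper_width: 0.455
```

Call:
{"name": "step_arm", "arguments": {"targets": [[0,0,0,0,0.45],[0,0,0,0,0.4],[0,0,0,0,0.35],[0,0,0,0,0.35],[0,0,-12,0,0.35],[0,0,-40,0,0.35],[0,0,-80,0,0],[0,0,-120,0,0],[0,0,-130,0,0],[0,0,-130,0,0],[0,0,-130,0,0]]}}

```text
t: 25.6
eef_pos: [0.6378, 0.0094, 0.1728]
tool_rot: [-0.0, 0.996, 0.088, 0.001]
contact_force: [-0.2, 0.5, -1.3]
gripper_width: 0.997
```

```bash
python3 w.py w14; python3 -c "
from h import *; from station import bot
go(bot.get_obs(),(.50,-.18,.18,35),(.353,-.3005,.18,45))
"
```

```text
t 25.6 pos [0.637  0.0095 0.1714] yaw 10.1 tilt 0.04 F [-0.1 -1.1 -0.2] w 1.002
[255. 182.] 6752 zmax 0.045 [ 0.6472 -0.0453  0.0199] [ 0.647  -0.0433]
[256. 121.] 1765 zmax 0.046 [0.6278 0.0656 0.0192] [0.6277 0.0664]
[433. 116.] 574 zmax 0.013 [0.7934 0.1    0.0159] [0.7895 0.0989]
[256. 188.] 1518 zmax 0.046 [0.6386 0.0083 0.0193] [0.6379 0.0094]
[423. 288.] 409 zmax 0.022 [ 0.842  -0.0832  0.0227] [ 0.8416 -0.0799]
[197. 335.] 2119 zmax 0.046 [ 0.5989 -0.1868  0.0172] [ 0.5985 -0.1838]
t 25.6 pos [0.637  0.0095 0.1714] yaw 10.1 tilt 0.04 F [-0.1 -1.1 -0.2] w 1.002
-> (0.5, -0.18, 0.18, 35) shift [-168.   162.7   -8.6] spin -24.9
-> (0.353, -0.3005, 0.18, 45) shift [-333.7  255.7   -8.6] spin -34.9
```

View pics/w14.png

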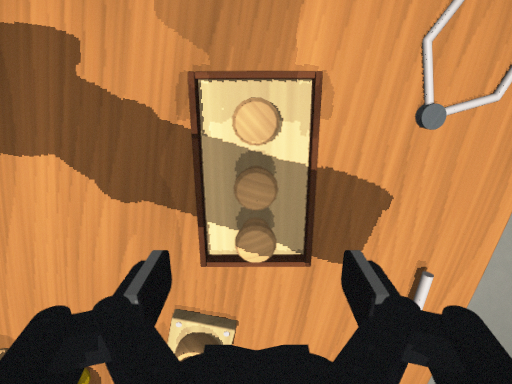

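Both knobs stand upright in the tray at (256,121) and (256,188), clear of the finished one. The egg cup comes next, approached with the jaws at 45° so they miss the yellow and green cups.

Call:
{"name": "step_arm", "arguments": {"targets": [[-28,27,-8,-4,0],[-56,54,-8,-8,0],[-84,81,-8,-12,0],[-112,108,-8,-16,0],[-140,135,-8,-20,0],[-168,162,-8,-25,0],[-202,181,-8,-30,0],[-236,200,-8,-33,0],[-270,219,-8,-35,0],[-304,238,-8,-35,0],[-328,252,-8,-35,0],[-334,256,-8,-35,0],[-334,256,-8,-35,0],[-334,256,-8,-35,0],[-334,256,-8,-35,0],[-334,256,-8,-35,0]]}}

```text
t: 26.98
eef_pos: [0.3545, -0.2999, 0.1792]
tool_rot: [-0.0, 0.923, 0.384, -0.0]
contact_force: [0.4, 0.0, -0.1]
gripper_width: 1.0
```

```bash
python3 w.py w15; python3 -c "
from h import *; from station import bot
go(bot.get_obs(),(.353,-.3005,.056,45))
"
```

```text
t 27.0 pos [ 0.3544 -0.3     0.1793] yaw 45.2 tilt 0.03 F [ 1.   1.  -0.1] w 0.998
[255. 190.] 2539 zmax 0.06 [ 0.3529 -0.3007  0.0242] [ 0.3526 -0.3002]
[318. 257.] 2287 zmax 0.06 [ 0.4443 -0.3059  0.0246] [ 0.4418 -0.3068]
[463. 279.] 5621 zmax 0.048 [ 0.5953 -0.2266  0.0479] [ 0.5996 -0.2109]
[204. 269.] 2296 zmax 0.06 [ 0.3763 -0.3926  0.0244] [ 0.3757 -0.3917]
[128. 257.] 165 zmax 0.012 [ 0.3196 -0.4659  0.0127] [ 0.3191 -0.4652]
[174. 319.] 424 zmax 0.017 [ 0.4117 -0.4913  0.0273] [ 0.4078 -0.4953]
[348. 329.] 283 zmax 0.019 [ 0.5675 -0.3529  0.0148] [ 0.564  -0.3537]
t 27.0 pos [ 0.3544 -0.3     0.1793] yaw 45.2 tilt 0.03 F [ 1.   1.  -0.1] w 0.998
-> (0.353, -0.3005, 0.056, 45) shift [ -1.3  -0.6 123.3] spin 0.2
```

View pics/w15.png

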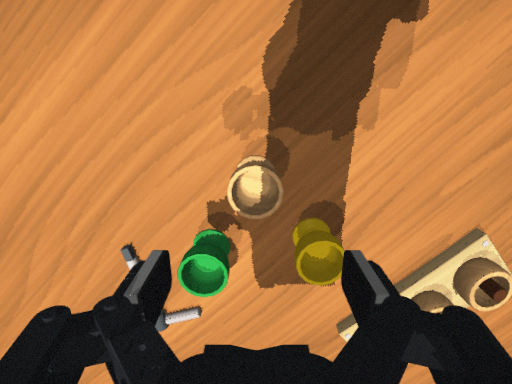

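Call:
{"name": "step_arm", "arguments": {"targets": [[-1,-0.5,40,0,0],[-1,-0.5,75,0,0],[-1,-0.5,100,0,0],[-1,-0.5,115,0,0],[-1,-0.5,120,0,0],[-1,-0.5,122,0,0],[-1,-0.5,122,0,0],[-1,-0.5,122,0,1],[-1,-0.5,122,0,1],[-1,-0.5,122,0,1],[-1,-0.5,122,0,1],[-1,-0.5,122,0,1],[-1,-0.5,122,0,1],[-1,-0.5,122,0,1]]}}

```text
t: 28.2
eef_pos: [0.3529, -0.3018, 0.0586]
tool_rot: [0.001, 0.924, 0.383, 0.001]
contact_force: [-0.3, 1.5, 7.6]
gripper_width: 0.56
```

Call:
{"name": "step_arm", "arguments": {"targets": [[0,0,-5,0,1],[0,0,-25,0,1],[0,0,-60,0,1],[0,0,-95,0,1],[0,0,-115,0,1],[0,0,-115,0,1],[0,0,-115,0,1]]}}

```text
t: 28.78
eef_pos: [0.353, -0.3016, 0.1739]
tool_rot: [0.001, 0.924, 0.383, 0.001]
contact_force: [0.6, -0.2, -0.4]
gripper_width: 0.563
```

```bash
python3 w.py w16; python3 -c "
from h import *; from station import bot
go(bot.get_obs(),(.52,0,.17,45),(.565,.313,.17,35))
c=dict(np.load('w16.npz'));X=cloud(c)
for u in (232,256,280): print(u,[tuple(X[v,u].round(3).tolist()) for v in range(206,330,8)])
"
```

```text
t 28.8 pos [ 0.3522 -0.3011  0.1728] yaw 45.1 tilt 0.05 F [-0.2  0.6 -1. ] w 0.559
[332. 248.] 874 zmax 0.06 [ 0.445  -0.2973  0.0226] [ 0.4444 -0.2892]
[465. 284.] 6188 zmax 0.05 [ 0.5985 -0.2278  0.0472] [ 0.5998 -0.2239]
[135. 273.] 437 zmax 0.012 [ 0.3359 -0.4732  0.03  ] [ 0.335  -0.4732]
[370. 359.] 347 zmax 0.048 [ 0.595  -0.3488  0.0191] [ 0.5926 -0.3527]
t 28.8 pos [ 0.3522 -0.3011  0.1728] yaw 45.1 tilt 0.05 F [-0.2  0.6 -1. ] w 0.559
-> (0.52, 0, 0.17, 45) shift [331.7 -93.8   3. ] spin 0.1
-> (0.565, 0.313, 0.17, 35) shift [ 585.1 -283.     3.1] spin 10.1
232 [(0.333, -0.303, 0.12), (0.336, -0.307, 0.12), (0.33, -0.296, 0.161), (0.33, -0.295, 0.171), (0.331, -0.296, 0.175), (0.344, -0.312, 0.145), (0.347, -0.315, 0.147), (0.349, -0.318, 0.149), (0.351, -0.32, 0.152), (0.353, -0.321, 0.157), (0.354, -0.322, 0.162), (0.355, -0.322, 0.167), (0.356, -0.322, 0.173), (0.358, -0.324, 0.175), (0.459, -0.449, 0.0), (0.466, -0.457, 0.001)]
256 [(0.343, -0.292, 0.122), (0.336, -0.285, 0.158), (0.335, -0.285, 0.169), (0.336, -0.285, 0.176), (0.349, -0.299, 0.145), (0.353, -0.303, 0.145), (0.357, -0.307, 0.145), (0.361, -0.31, 0.144), (0.363, -0.313, 0.147), (0.365, -0.315, 0.151), (0.366, -0.316, 0.157), (0.366, -0.316, 0.163), (0.366, -0.316, 0.169), (0.366, -0.316, 0.175), (0.479, -0.428, -0.001), (0.488, -0.437, 0.0)]
280 [(0.354, -0.282, 0.12), (0.357, -0.286, 0.122), (0.345, -0.279, 0.162), (0.345, -0.28, 0.17), (0.346, -0.281, 0.175), (0.362, -0.293, 0.146), (0.366, -0.297, 0.146), (0.368, -0.299, 0.148), (0.371, -0.302, 0.151), (0.372, -0.303, 0.156), (0.372, -0.304, 0.163), (0.371, -0.304, 0.169), (0.371, -0.305, 0.175), (0.374, -0.307, 0.176), (0.5, -0.408, -0.0), (0.509, -0.416, -0.0)]
```

View pics/w16.png

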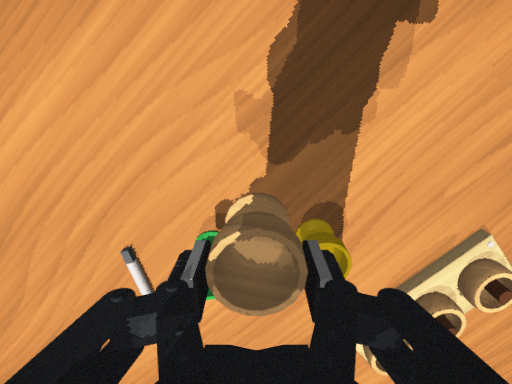

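The cup is level, with its rim at z ≈ 0.1755 and its foot at ≈ 0.1155. I'll carry it to the cup tray.

Call:
{"name": "step_arm", "arguments": {"targets": [[37,-10,0,0,1],[74,-21,0,0,1],[110,-31,0,0,1],[147,-42,0,0,1],[184,-52,0,0,1],[221,-63,0,0,1],[258,-73,0,0,1],[295,-84,0,0,1],[332,-94,0,0,1],[364,-118,0,1,1],[396,-142,0,3,1],[428,-166,0,4,1],[460,-190,0,6,1],[492,-214,0,8,1],[524,-238,0,10,1],[556,-261,0,10,1],[578,-278,0,10,1],[585,-283,0,10,1],[585,-283,0,10,1],[585,-283,0,10,1]]}}

```text
t: 30.5
eef_pos: [0.5645, 0.3112, 0.1708]
tool_rot: [0.001, 0.954, 0.301, -0.002]
contact_force: [0.3, -0.8, -0.4]
gripper_width: 0.562
```

```bash
python3 w.py w17; python3 -c "
from h import *; from station import bot
go(bot.get_obs(),(.565,.313,.065,35))
"
```

```text
t 30.6 pos [0.5649 0.31   0.1714] yaw 34.9 tilt 0.18 F [-0.7 -0.3 -0.1] w 0.557
[254. 171.] 3201 zmax 0.023 [0.5723 0.2781 0.1098] [0.5527 0.3165]
[213. 303.] 261 zmax 0.066 [0.5938 0.2033 0.0107] [0.5933 0.2018]
[136. 367.] 176 zmax 0.023 [0.5772 0.0374 0.0356] [0.5776 0.0354]
t 30.6 pos [0.5649 0.31   0.1714] yaw 34.9 tilt 0.18 F [-0.7 -0.3 -0.1] w 0.557
-> (0.565, 0.313, 0.065, 35) shift [  2.1  -2.6 106.4] spin -0.1
```

View pics/w17.png

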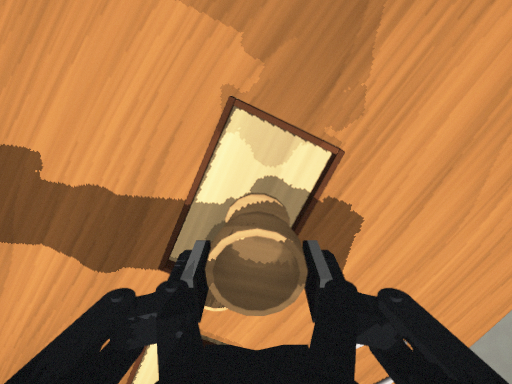

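Call:
{"name": "step_arm", "arguments": {"targets": [[2,-2.5,35,0,1],[2,-2.5,65,0,1],[2,-2.5,88,0,1],[2,-2.5,99,0,1],[2,-2.5,102,0,1],[2,-2.5,104,0,1],[2,-2.5,105,0,1],[2,-2.5,106,0,1],[2,-2.5,106,0,1],[2,-2.5,106,0,1]]}}

```text
t: 31.38
eef_pos: [0.5659, 0.3161, 0.0676]
tool_rot: [-0.0, 0.954, 0.301, 0.001]
contact_force: [-0.1, 0.4, -0.6]
gripper_width: 0.56
```

Call:
{"name": "step_arm", "arguments": {"targets": [[0,0,0.5,0,1],[0,0,1,0,1],[0,0,1,0,1]]}}

```text
t: 31.63
eef_pos: [0.5653, 0.3158, 0.0657]
tool_rot: [-0.0, 0.954, 0.301, 0.0]
contact_force: [0.2, 0.0, -0.9]
gripper_width: 0.557
```

Call:
{"name": "step_arm", "arguments": {"targets": [[0,0,0.5,0,1],[0,0,1,0,1],[0,0,1,0,1]]}}

```text
t: 31.88
eef_pos: [0.5654, 0.3158, 0.0648]
tool_rot: [-0.0, 0.954, 0.301, 0.0]
contact_force: [-0.5, 0.3, 1.5]
gripper_width: 0.56
```

Call:
{"name": "step_arm", "arguments": {"targets": [[0,0,0.4,0,1],[0,0,0.8,0,1],[0,0,0.8,0,1]]}}

```text
t: 32.13
eef_pos: [0.5655, 0.3159, 0.0647]
tool_rot: [-0.0, 0.954, 0.301, 0.0]
contact_force: [-3.2, -0.8, 7.8]
gripper_width: 0.563
```

Contact made. I'll release and back up.

Call:
{"name": "step_arm", "arguments": {"targets": [[0,0,-0.5,0,0.35],[0,0,-0.5,0,0.3],[0,0,-0.5,0,0.22],[0,0,-0.5,0,0.2],[0,0,-12,0,0.15],[0,0,-40,0,0.1],[0,0,-80,0,0],[0,0,-120,0,0],[0,0,-150,0,0],[0,0,-150,0,0],[0,0,-150,0,0]]}}

```text
t: 33.05
eef_pos: [0.5666, 0.3163, 0.2169]
tool_rot: [-0.001, 0.954, 0.301, 0.002]
contact_force: [0.3, -0.7, -1.0]
gripper_width: 0.997
```

```bash
python3 w.py w18; python3 -c "
from h import *; from station import bot
for n in('top','side'):
  c=bot.read_camera(n); cv2.imwrite(f'pics/{n}9.png',c['frame'][:,:,::-1]); np.savez(n+'9.npz',**c)
go(bot.get_obs())
"
```

```text
t 33.1 pos [0.5655 0.3159 0.2148] yaw 35.1 tilt 0.09 F [ 0.3 -0.6 -1.8] w 0.999
[235. 215.] 5434 zmax 0.066 [0.5838 0.2191 0.0246] [0.5832 0.2198]
[255. 178.] 2152 zmax 0.066 [0.5653 0.3169 0.0239] [0.565 0.317]
[201. 322.] 899 zmax 0.023 [0.6257 0.1018 0.0531] [0.6261 0.1049]
[186. 344.] 692 zmax 0.046 [0.625  0.0734 0.0178] [0.6234 0.0744]
t 33.2 pos [0.5645 0.3154 0.2127] yaw 35.1 tilt 0.13 F [ 0.1  0.  -0.5] w 1.001
```

View pics/w18.png

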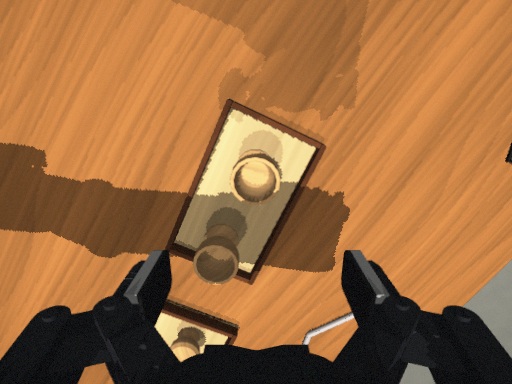

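View pics/top9.png

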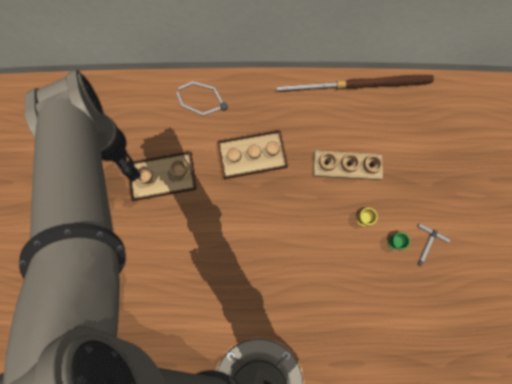

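View pics/side9.png

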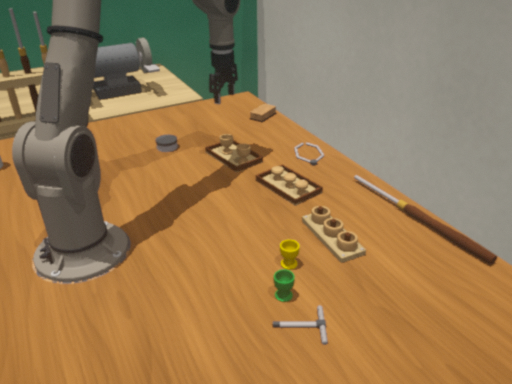

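The top view shows rings on all three pegs at (327,162), (349,163) and (372,164). Three knobs stand in the knob tray at (233,155), (255,151) and (273,148), and two egg cups in the cup tray at (146,175) and (178,169). In the side view the wax tin (166,143) and the chuck key (307,324) lie where they were, and the gripper is clear of everything. I'm handing in.

```bash
python3 -c "
from h import *; from station import bot
a=dict(np.load('side0.npz'));b=dict(np.load('side9.npz'))
print(bot.hand_in())"
```

```text
the job is handed in; nothing more can be done
None
```

I sorted all five pieces and handed the job in at about 33 s on the robot clock, well inside the 128 s limit. I did the rings first, then the knobs, then the egg cup. Each piece was lowered until the wrist felt light contact (about 4–10 N) before the jaws opened.

- **Rings:** both lie flat around the two empty pegs, next to the finished ring.
- **Knobs:** both stand upright in the knob tray, with head tops at about 46 mm, the right height for the tray floor. They are about 55 mm from each other and from the finished knob.
- **Egg cup:** it stands upright in the cup tray at about (0.565, 0.317) m, rim at 66 mm, roughly 10 cm from the finished one.

The last wrist, top and side pictures agree with this. In the side view the wax tin and chuck key lie where they started, and so do the green and yellow cups in the top view. The arm hid the tin in the last top view, so I judged it by eye from the side view only. No check failed, and position readings differed by only about 2–3 mm between cameras and arm.

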